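# Hold the glass check cell in the coolant meter's light path

### The arm

A 6-joint arm with a two-finger parallel gripper is mounted at the origin on the work surface. World frame = base frame: x ahead of the robot, y to its left, z up, the work surface at z = 0. Lengths are in m, angles in rad, forces in N, time in s.
With the tool pointing down it reaches from about 0.375 to 0.9 m from the base axis. Payload 3.1 kg.
Tool frame: the origin (TCP) lies at the very end of the fingers, on their centre line; the grasp point (between the pads) lies 19 mm behind it (manip.hold_point_z is the distance from the TCP to the grasp point, in m); y points along the fingers, z is the direction in which the jaws open and shut, and the axes are right-handed (so a half turn about y gives the same grasp; the last joint's range is limited). The gripper opens to 85 mm and grips with 20 to 120 N. Pads are 22 mm wide; open, the fingers measure 114 mm over their backs; the gripper's body (76 mm by 85 mm) begins 54 mm behind the grasp point. The pads swing forward as they close: fully open they stand 13 mm farther back than shut.
Start: joints at [-1.389, 0.527, 1.433, -0, 1.181, -0.178], TCP at [0.221, -0.585, 0.231] pointing down, gripper open.
Joint ranges: [-3.08, 3.08], [-0.75, 2.2], [0.22, 2.44], [-1.43, 4.57], [0, 2.65], [-2.85, 2.85]. Speed limits (rad/s): [2.79, 2.79, 3.14, 3.14, 3.14, 3.14].

### API

Orientations are given as a unit quaternion [x, y, z, w].
In Python, from station import manip, eyes, workorder gives the robot as it stands. The module is installed in compiled form; this text tells all that it offers.
- The arm moves only by the shell command python3 -m jog 'ROWS' [OPENING] [FORCE]. ROWS is JSON, a list of rows, each a list of 2 entries, a list of its own where there are three numbers: the shift along the tool's x, y, z in cm, then the turn about the tool's y in rad. A call has 1 to 20 rows; each row is the pose to reach, as a shift and turn from the pose commanded when the call began, along the tool's axes at that moment; what a row does not reach only later rows make up. A row lasts 1/12 s, in which the tool goes at most 41.7 mm and 7.16 degrees, less where a joint would pass 70% of its speed; a pose out of reach is approached as far as the arm can. A call with a gripper value outside its range is refused whole. OPENING is the finger opening in cm, from 0 to 8.54, set as the call begins (- or left out, the last holds). The fingers move at their own pace and stop on an object; FORCE is the grip in N (left out, the last holds). Time passes only in rows, so rows that repeat a pose let the fingers close. It gives the time, the measured TCP pose, the force and the opening at its end, in the units of the state.
- manip.sense(): the state, without advancing time (a new reading comes with each control period).
- eyes.snapshot(name): name is "scene" or "top" or "wrist"; returns a dict with "frame" (384x512x3 uint8, red, green, blue), "vfov" (degrees; the focal length in pixels is half the picture's height over the tangent of half this angle, whatever the lens; pixels are square), "cx", "cy" (the principal point, pixels), "k1" (the pictures are not rectified: a ray, as slopes to the right and down, at radius r is drawn at 1 + k1 r^2 times it, then the intrinsics apply), "rvec" (rotation vector, rad) and "tvec" (3), from world to camera coordinates, as OpenCV has them. Camera axes: x right, y down, z forward; pixel columns grow to the right and rows downward; lengths in m; the calibration is good to about 2 mm. A picture is of the moment at which its call begins. There is no depth.
- workorder.sign_off(): hands the job in, once; it reports no verdict.
The state is a dict: "t": time; "q": joint angles; "qd": joint speeds; "tau": joint torques, N m; "tcp_pos": TCP position; "tool_rot": TCP orientation; "force": force on the tool from outside, world axes, zero at the start; "ft_torque": the same for the moment, N m; "finger_gap": opening from 0.0 (shut) to 1.0 (fully open).
Only numpy, scipy, OpenCV 4.12 (cv2) and the standard library are available. Lean on these libraries where they do the work, as an engineer would, in place of code of your own. Each camera call takes 0.05 s, during which the arm holds its last target. There are 200 camera calls.

### The job

Take the glass check cell out of its little stand, gripping it gently (less than 45 N of squeeze) by its two frosted faces only and never touching the clear windows, and keep it upright. Hold it free in the air midway between the two lens tubes of the light meter, so that the light passes square through the middle of both clear windows, without touching the meter or disturbing the other things on the bench. Finish while still holding it there: do not put it down or let go.

Things in the scene. Friction and masses are not known exactly. Their poses are not given: they have to be found in the camera images.
- cell: solid glass check cell, an upright block 26 mm along its x (frosted face to frosted face), 34 mm along its y (window to window, the way the light must go) and 60 mm tall, 0.10 to 0.17 kg. Origin: centre of its underside. The white matt plates on its +x and -x sides are frosted, the clear sides on +y and -y are the windows. Half a turn about z makes no difference.
- frosted: the cell's two white frosted faces, part of the cell, each 30 mm wide (along y) and 60 mm tall, looking to the cell's +x and -x, 13 mm from its axis; they stand 2 mm proud of the windows' edges on that side. Origin: the centre of the cell, 30 mm above its underside; axes as the cell's.
- windows: the cell's two clear polished windows, part of the cell, each 22 mm wide (along x) and 60 mm tall, looking to the cell's +y and -y, 17 mm from its axis. Fingers must not touch them. Origin: the centre of the cell; axes as the cell's.
- stand: flat black plastic stand fixed to the bench, 60 mm (x) by 68 mm (y), 6 mm thick, with a rim round a pocket of 29 by 37 mm, open above. The rim rises 8 mm above the pocket's floor, to 14 mm above the bench. The cell starts standing in the pocket, on its floor, 6 mm above the bench, its axes along the stand's. Origin: centre of the stand's underside, on the bench.
- meter: light meter fixed to the bench: a dark base 90 mm (x) by 280 mm (y), 18 mm thick, carrying at each y end a green tower 62 by 58 mm, 142 mm tall (lamp with fins at +y, receiver with a display at -y). A black lens tube 34 mm across sticks out of each tower towards the other, 115 mm above the bench; 120 mm are free between the tubes' ends and 150 mm between the towers. Origin: centre of the base's underside. The light runs along the meter's y.
- beam_mid (a point): the point of the light path midway between the two lens tubes, 115 mm above the bench (97 mm above the base's top); axes as the meter's: y along the light, z up.
- offcut: sawn-off piece of dark steel tube standing upright, 48 mm across, 65 mm tall; leave alone. Origin: centre of its underside.
- block: flat steel set-up block with three holes, 50 by 75 by 25 mm tall; leave alone. Origin: centre of its underside.
- jar: squat amber jar with a lid, 60 mm across, 75 mm tall; leave alone. Origin: centre of its underside.
There are look-alikes about, which are no part of the job. What is shaped like the cell but black or pink is not meant.

How it is judged:
On the way, in this order (a step that is already met when the one before it is completed fails the run):
1. the cell is lifted clear of its stand, held by its frosted faces (contact force between the fingers and frosted above 2 N and height (world z) of cell above 0.03 m), for 0.1 s.
2. the cell is held in the light path (contact force between the fingers and frosted above 2 N and x of frosted in the frame of beam_mid between -0.007 and 0.007 m and y of frosted in the frame of beam_mid between -0.015 and 0.015 m and z of frosted in the frame of beam_mid between -0.014 and 0.014 m and angle between the y axis of cell and the y axis of meter, either way round below 0.12 rad and angle between cell's own z axis and vertical below 0.12 rad), for 0.3 s.
At the end, for the whole second after the job is handed in: Cell at rest in the air, gripped by its frosted faces, off the meter; its centre within 7 mm sideways, 14 mm in height and 15 mm along the light of the point midway between the lens tubes; square to the light and upright within 0.12 rad; offcut, block and jar moved under 20 mm (all of step 2 and height (world z) of cell above 0.06 m and contact force between cell and meter below 0.1 N and linear speed of cell below 0.02 m/s and distance of each of offcut, block, jar from where it was at the start of the episode below 0.02 m); the arm keeps its last pose, push and grip.
It fails at once if the robot touches a clear window (over 0.5 N) (contact force between any of the fingers, the arm and windows above 0.5 N).
It fails at once if the cell is squeezed hard (contact force of both fingers together over 100 N, about 50 N of grip) (contact force between the fingers and cell above 100 N).
It fails at once if the meter is touched (over 2 N) (contact force between any of the fingers, the arm, cell and meter above 2 N).
It fails at once if the cell is tipped more than 0.35 rad (angle between cell's own z axis and vertical above 0.35 rad).
It fails at once if a bystander is moved more than 20 mm (distance of any of offcut, block, jar from where it was at the start of the episode above 0.02 m).
It also fails if it takes over 46 s, if anything falls off the work surface, if the arm or the gripper's body presses on something with over 40 N, if the wrist force passes 120 N, or if a joint passes its speed limit or range.

## Working session

There is one attempt and no reset: what is moved stays moved. The work goes in short steps, Python scripts to look and compute and a shell command to move; the robot and the scene stay as the last step left them, time stands still between calls to the robot, and variables do not carry over. Pictures are saved under pics/ and viewed, about 8 in all and at most 12, crops included, and the job is handed in when it is done.

```bash
mkdir -p pics; cat > h.py <<'E'
import numpy as np, cv2
from station import manip, eyes, workorder
from scipy.spatial.transform import Rotation as R
def snap(n,f=None):
    s=eyes.snapshot(n)
    if f: cv2.imwrite('pics/'+f,s['frame'][...,::-1])
    return s
def K(s):
    f=192/np.tan(np.radians(s['vfov'])/2); return f
def ray(s,u,v):
    f=K(s); d=np.array([(u-s['cx'])/f,(v-s['cy'])/f]); x=d.copy()
    for _ in range(30): x=d/(1+s['k1']*(x@x))
    M=cv2.Rodrigues(np.array(s['rvec'],float))[0]; t=np.array(s['tvec'],float).ravel()
    return -M.T@t, M.T@np.array([x[0],x[1],1])
def onz(s,u,v,z):
    o,d=ray(s,u,v); return o+d*(z-o[2])/d[2]
def proj(s,P):
    M=cv2.Rodrigues(np.array(s['rvec'],float))[0]; c=M@np.array(P)+np.array(s['tvec'],float).ravel()
    x=c[:2]/c[2]; x=x*(1+s['k1']*(x@x)); return x*K(s)+[s['cx'],s['cy']]
E
python3 - <<'E'
from h import *
a=manip.sense(); print(a['tcp_pos'],a['tool_rot'],a['finger_gap'],a['t'],manip.hold_point_z)
print(R.from_quat(a['tool_rot']).as_matrix().round(3))
for n in('scene','top','wrist'):
    s=snap(n,n+'0.png'); print(n,s['vfov'],s['k1'],ray(s,256,192))
E
```

```text
[ 0.22054358 -0.58402951  0.23031928] [-0.12685814  0.69640743 -0.69485823  0.12686898] 1.0036018166793996 0.0 0.0187
[[-0.936 -0.     0.353]
 [-0.353  0.002 -0.936]
 [-0.    -1.    -0.002]]
scene 50.78001289328892 0.04859575531444381 (array([1.15172288, 0.14623848, 0.7382375 ]), array([-0.65061268, -0.09807842, -0.75306774]))
top 50.947392315384334 -0.12123971248987166 (array([0.49735888, 0.05280465, 0.85778292]), array([ 0.15415678,  0.03501347, -0.98747491]))
wrist 71.17233229278312 -0.03163305167792758 (array([ 0.29459147, -0.55693576,  0.37280794]), array([-0.27832249, -0.10314081, -0.95499324]))
```

View pics/top0.png

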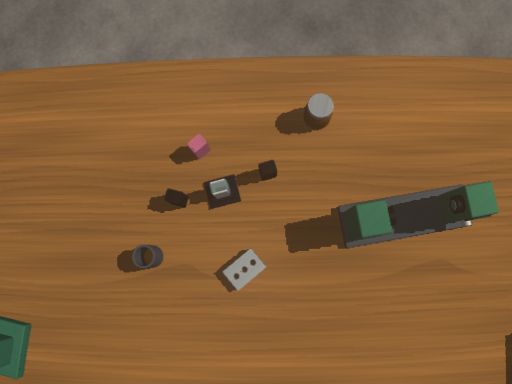

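View pics/scene0.png

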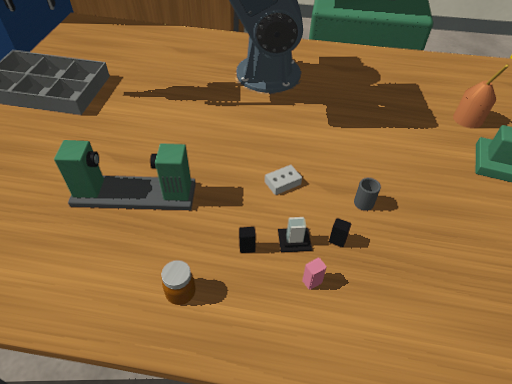

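The top view shows the stand with the cell at about (222,190), black look-alikes at (177,198) and (268,170), a pink one at (199,147), and the meter from (357,222) to (482,202). The scene view agrees: cell at (296,232), meter at (130,180). I'll zoom in next.

```bash
python3 - <<'E'
from h import *
a=cv2.imread('pics/top0.png'); b=cv2.imread('pics/scene0.png')
c1=cv2.resize(a[165:215,190:257],None,fx=6,fy=6,interpolation=2)
c2=cv2.resize(b[205:255,265:330],None,fx=6,fy=6,interpolation=2)
c3=cv2.resize(a[175:255,330:505],None,fx=3.4,fy=3.4,interpolation=2)
W=800;o=np.zeros((590,W,3),np.uint8)
o[:300,:402]=c1;o[:300,405:795]=c2;o[305:305+c3.shape[0],:c3.shape[1]]=c3
cv2.imwrite('pics/crop1.png',o)
s=snap('top');
f=s['frame'];
h=cv2.cvtColor(f,cv2.COLOR_RGB2HSV)
def rect(m,z,box):
    mm=np.zeros(m.shape,np.uint8);x0,y0,x1,y1=box;mm[y0:y1,x0:x1]=m[y0:y1,x0:x1]
    cs=cv2.findContours(mm,0,2)[0]
    for c in sorted(cs,key=cv2.contourArea)[-2:]:
        if cv2.contourArea(c)<15: continue
        P=np.array([onz(s,*p[0],z)[:2] for p in c.astype(float)],np.float32)*1000
        r=cv2.minAreaRect(P);print(z,cv2.boundingRect(c),np.round(r[0],1),np.round(r[1],1),round(r[2],1))
v=f.max(2).astype(int); sat=h[...,1]
print('green');rect(((h[...,0]>50)&(h[...,0]<90)&(sat>80)&(v>50)).astype(np.uint8),.142,(330,170,505,260))
print('stand');rect((v<60).astype(np.uint8),.014,(200,170,245,212))
print('white');rect(((sat<80)&(v>110)).astype(np.uint8),.066,(200,170,245,212))
print('base');rect(((sat<120)&(v<80)).astype(np.uint8),.018,(330,170,505,260))
E
```

```text
green
0.142 (466, 182, 32, 35) [ 589.1 -336.2] [58.3 52.4] 8.2
0.142 (357, 200, 34, 37) [ 558.4 -131.6] [58.7 54.1] 8.8
stand
0.014 (205, 175, 36, 34) [631.2 155.5] [57.8 65.9] 14.2
white
0.066 (210, 179, 19, 16) [632.8 155.2] [29.1 32.2] 12.4
base
0.018 (337, 201, 54, 47) [ 559.7 -141.9] [87.2 99.7] 9.2
0.018 (387, 186, 105, 49) [ 578.3 -306.8] [ 83.6 221.4] 13.4
```

View pics/crop1.png

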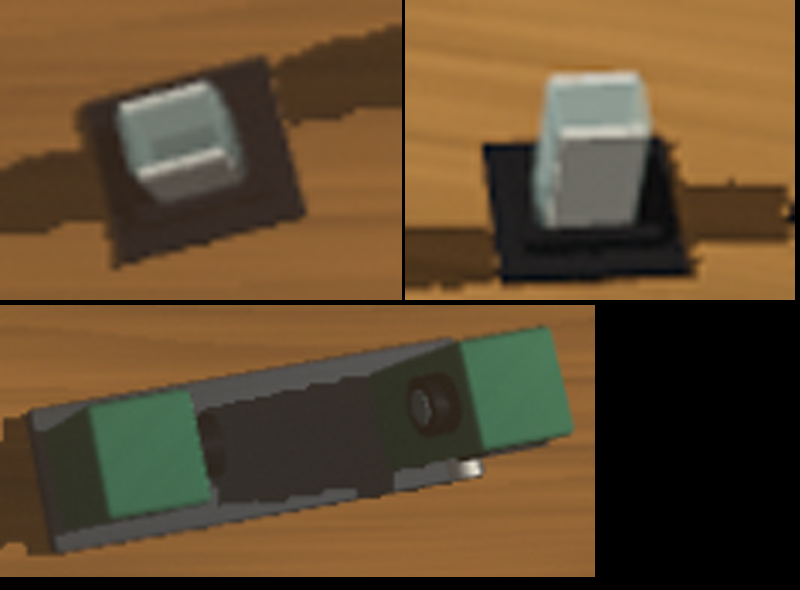

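The crops show the frosted faces toward ±x of the stand (yaw about 13°), the cell centre near (0.632, 0.155) and the meter midpoint near (0.574, -0.234) at yaw 8.5°. The next move goes above the cell.

```bash
python3 -m jog '[[[-64.6,3,-54.7],-1.445],[[-64.6,3,-54.7],-1.445],[[-64.6,3,-54.7],-1.445],[[-64.6,3,-54.7],-1.445],[[-64.6,3,-54.7],-1.445],[[-64.6,3,-54.7],-1.445],[[-64.6,3,-54.7],-1.445],[[-64.6,3,-54.7],-1.445],[[-64.6,3,-54.7],-1.445],[[-64.6,3,-54.7],-1.445],[[-64.6,3,-54.7],-1.445],[[-64.6,3,-54.7],-1.445],[[-64.6,3,-54.7],-1.445],[[-64.6,3,-54.7],-1.445],[[-64.6,3,-54.7],-1.445],[[-64.6,3,-54.7],-1.445],[[-64.6,3,-54.7],-1.445],[[-64.6,3,-54.7],-1.445],[[-64.6,3,-54.7],-1.445],[[-64.6,3,-54.7],-1.445]]' 8.5 25
python3 - <<'E'
from h import *
a=manip.sense(); print(a['tcp_pos'],R.from_quat(a['tool_rot']).as_matrix().round(3),a['q'])
s=snap('wrist','w1.png'); print([proj(s,p).round() for p in ([.632,.155,.066],[.632,.155,.014])])
E
```

```text
t: 1.87
tcp_pos: [0.6258, 0.1453, 0.2015]
tool_rot: [0.555, -0.438, 0.438, -0.555]
force: [1.3, -1.0, -0.6]
finger_gap: 0.997
[0.62581112 0.1453116  0.20154636] [[ 0.233 -0.     0.972]
 [-0.972 -0.     0.233]
 [ 0.    -1.    -0.   ]] [ 5.45720365e-02  5.83741647e-01  1.41570455e+00 -1.46583836e-04
  1.14250958e+00 -1.80798447e-01]
[array([264., 177.]), array([263., 167.])]
```

View pics/w1.png

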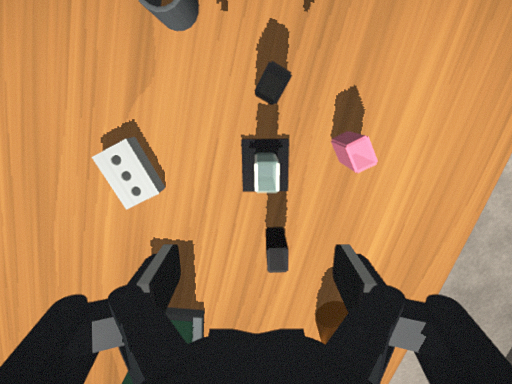

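The wrist view shows the stand at (265,165) with the cell top at (267,172), nearly square in the image. I'll measure it.

```bash
python3 - <<'E'
from h import *
s=snap('wrist'); f=s['frame']; h=cv2.cvtColor(f,cv2.COLOR_RGB2HSV)
v=f.max(2).astype(int); sat=h[...,1].astype(int)
print(f[172,240:295:3].tolist()); print(f[135:197:3,267].tolist())
def rect(m,z,box):
    mm=np.zeros(m.shape,np.uint8);x0,y0,x1,y1=box;mm[y0:y1,x0:x1]=m[y0:y1,x0:x1]
    cs=cv2.findContours(mm,0,2)[0]; c=max(cs,key=cv2.contourArea)
    P=np.array([onz(s,*p[0],z)[:2] for p in c.astype(float)],np.float32)*1000
    r=cv2.minAreaRect(P);print(z,cv2.boundingRect(c),np.round(r[0],1),np.round(r[1],1),round(r[2],1)); print(cv2.boxPoints(cv2.minAreaRect(c)).round(1).tolist())
rect((v<60)|(sat<75),.006,(230,130,300,200))
rect((sat<75)&(v>70),.066,(230,130,300,200))
cv2.imwrite('pics/w1c.png',cv2.resize(f[130:200,230:305,::-1],None,fx=8,fy=8,interpolation=2))
a=manip.sense();print(proj(s,a['tcp_pos']))
E
```

```text
[[50, 49, 49], [46, 41, 48], [49, 43, 47], [255, 255, 255], [165, 185, 175], [154, 176, 170], [155, 177, 172], [151, 173, 167], [152, 172, 170], [172, 194, 185], [255, 255, 252], [128, 122, 118], [55, 52, 55], [52, 50, 55], [119, 88, 64], [209, 142, 81], [222, 153, 87], [224, 153, 90], [223, 154, 84]]
[[95, 70, 44], [90, 61, 32], [101, 73, 47], [53, 40, 24], [29, 28, 32], [22, 23, 23], [28, 29, 26], [29, 26, 31], [67, 79, 74], [87, 98, 92], [80, 91, 88], [142, 166, 153], [168, 191, 182], [174, 194, 184], [168, 190, 177], [172, 195, 186], [158, 180, 173], [154, 178, 168], [152, 175, 161], [149, 172, 163], [157, 181, 171]]
0.006 (236, 144, 47, 55) [635.3 154.7] [58.3 71.2] 14.0
[[236.0, 144.0], [282.0, 144.0], [282.0, 198.0], [236.0, 198.0]]
0.066 (247, 159, 27, 40) [633.6 160.3] [28.3 42.9] 13.6
[[247.0, 159.0], [273.0, 159.0], [273.0, 198.0], [247.0, 198.0]]
[250.91061658 250.71930338]
```

View pics/w1c.png

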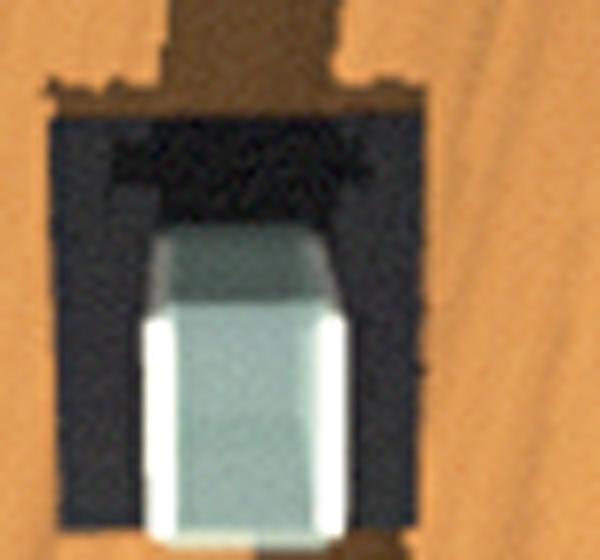

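```bash
python3 -m jog '[[[0,0,0],0],[[0,0,0],0]]'
python3 - <<'E'
from h import *
s=snap('wrist'); f=s['frame']; h=cv2.cvtColor(f,cv2.COLOR_RGB2HSV)
v=f.max(2).astype(int); sat=h[...,1].astype(int); g=f.min(2)
m=np.zeros(g.shape,np.uint8); m[150:230,225:300]=(g>225)[150:230,225:300]
n,l,st,ce=cv2.connectedComponentsWithStats(m)
Ps=[]
for i in range(1,n):
    if st[i,4]<15: continue
    ys,xs=np.where(l==i); P=np.array([onz(s,x,y,.066)[:2]*1000 for x,y in zip(xs,ys)],np.float32)
    r=cv2.minAreaRect(P); print(st[i],np.round(r[0],1),np.round(r[1],1),r[2]); Ps.append(P)
r=cv2.minAreaRect(np.vstack(Ps));print('cell',np.round(r[0],1),np.round(r[1],1),r[2])
mm=np.zeros(g.shape,np.uint8); mm[140:225,225:300]=((v<65)|(sat<75))[140:225,225:300]
c=max(cv2.findContours(mm,0,2)[0],key=cv2.contourArea);c=c[c[:,0,1]<185]
P=np.array([onz(s,*p[0],.010)[:2] for p in c.astype(float)],np.float32)*1000;r=cv2.minAreaRect(P);print('stand part',r)
a=manip.sense();print(a['tcp_pos'],R.from_quat(a['tool_rot']).as_matrix().round(3).tolist(),a['t'])
E
```

```text
t: 2.13
tcp_pos: [0.6244, 0.1427, 0.2012]
tool_rot: [0.556, -0.438, 0.437, -0.555]
force: [-0.6, 0.3, 0.6]
finger_gap: 0.996
[278 161   3  28  83] [645.5 159. ] [ 2.2 29.5] 14.91598129272461
[257 162   3  27  81] [623.9 153.3] [ 2.2 28.4] 13.540985107421875
cell [634.8 156.5] [24.8 29.4] 13.540985107421875
stand part ((633.39111328125, 161.71102905273438), (57.61088562011719, 49.399532318115234), 13.522746086120605)
[0.62443081 0.14205403 0.20145435] [[0.232, -0.002, 0.973], [-0.973, -0.001, 0.232], [0.0, -1.0, -0.002]] 2.1833
```

```bash
python3 -m jog '[[[-1.1,2,1.2],0],[[-1.1,5,1.2],0],[[-1.1,8,1.2],0],[[-1.1,10.5,1.2],0],[[-1.1,10.5,1.2],0],[[-1.1,10.5,1.2],0],[[-1.1,10.5,1.2],0]]'
python3 - <<'E'
from h import *
s=snap('wrist','w2.png'); f=s['frame']; g=f.min(2)
a=manip.sense();T=np.array(a['tcp_pos']);M=R.from_quat(a['tool_rot']).as_matrix();print(T,M.round(3).tolist(),a['t'])
m=(g>215).astype(np.uint8)
n,l,st,ce=cv2.connectedComponentsWithStats(m)
for i in range(1,n):
    if st[i,4]<40: continue
    ys,xs=np.where(l==i); P=np.array([onz(s,x,y,.066)[:2]*1000 for x,y in zip(xs,ys)],np.float32)
    r=cv2.minAreaRect(P); print(st[i],np.round(r[0],1),np.round(r[1],1),r[2])
print(proj(s,[T[0],T[1],.066]))
E
```

```text
t: 2.77
tcp_pos: [0.6354, 0.1556, 0.0984]
tool_rot: [-0.554, 0.438, -0.439, 0.555]
force: [-0.5, 0.0, 0.5]
finger_gap: 0.997
[0.63597116 0.15591006 0.09906164] [[0.232, 0.004, 0.973], [-0.973, 0.0, 0.232], [0.001, -1.0, 0.004]] 2.8167
[  12  163   95   94 3772] [497.7 132.2] [40.4 60.3] 38.770233154296875
[236 203  29  42 293] [626.6 150.2] [16.4 35.9] 41.997886657714844
[268 203   6  41 214] [645.5 158.4] [ 3.6 30.9] 14.509008407592773
[256.59544051 223.82971538]
```

View pics/w2.png

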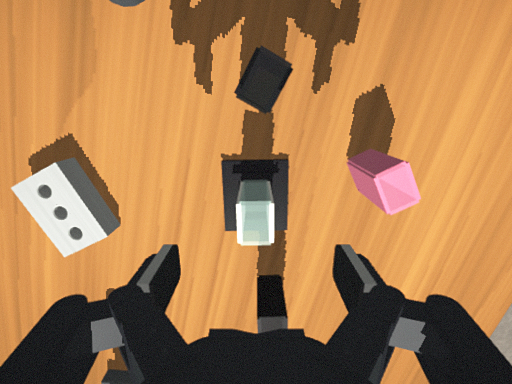

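The cell top is centred at (255,223) and the TCP projects to (257,224), so they agree within about 1 mm. Next I descend and grip.

```bash
python3 -m jog '[[[0,2,-0.1],0],[[0,4,-0.1],0],[[0,5.5,-0.1],0],[[0,6.3,-0.1],0],[[0,6.8,-0.1],0],[[0,6.8,-0.1],0],[[0,6.8,-0.1],0]]'
python3 -m jog '[[[0,0,0],0],[[0,0,0],0],[[0,0,0],0],[[0,0,0],0],[[0,0,0],0],[[0,0,0],0],[[0,0,0],0],[[0,0,0],0],[[0,0,0],0],[[0,0,0],0]]' 0 28
python3 - <<'E'
from h import *
print(manip.sense()['tcp_pos'],manip.sense()['finger_gap']);snap('wrist','w3.png')
E
```

```text
t: 3.4
tcp_pos: [0.6344, 0.1565, 0.03]
tool_rot: [-0.555, 0.437, -0.439, 0.556]
force: [0.5, 0.1, 0.5]
finger_gap: 0.997
t: 4.23
tcp_pos: [0.6337, 0.1565, 0.0292]
tool_rot: [-0.555, 0.438, -0.438, 0.555]
force: [-1.5, -0.3, 3.6]
finger_gap: 0.299
[0.63368107 0.15647794 0.02915374] 0.29916469647139265
```

View pics/w3.png

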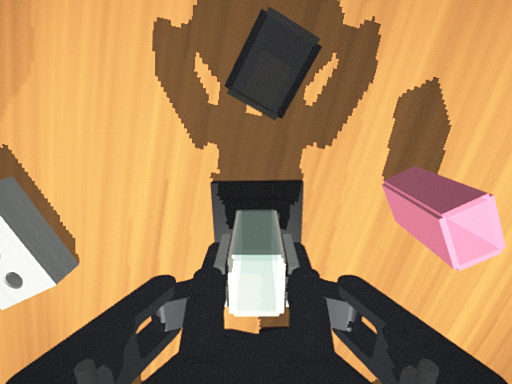

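The fingers closed at a gap of about 25.5 mm on the frosted faces, with no window contact visible; the cell sits at (257,270) between the pads. I lift gently.

```bash
python3 -m jog '[[[0,-0.3,0],0],[[0,-0.8,0],0],[[0,-1.5,0],0],[[0,-2.5,0],0],[[0,-3.5,0],0],[[0,-4.5,0],0],[[0,-6,0],0],[[0,-8,0],0],[[0,-10,0],0],[[0,-12,0],0],[[0,-14,0],0],[[0,-16,0],0],[[0,-17.5,0],0],[[0,-18.3,0],0],[[0,-18.8,0],0],[[0,-19,0],0],[[0,-19,0],0],[[0,-19,0],0]]'
python3 - <<'E'
from h import *
a=manip.sense();T=np.array(a['tcp_pos']);M=R.from_quat(a['tool_rot']).as_matrix();print(T,M.round(3).tolist(),a['finger_gap'],a['force'])
s=snap('scene','s1.png');snap('wrist','w4.png')
g=np.array([.5737,-.2339,T[2]]);print('shift cm',M.T@(g-T)*100,'yaw',np.degrees(np.arctan2(M[1,2],M[0,2])))
a=cv2.imread('pics/s1.png');u,v=proj(s,T).astype(int);print(u,v)
c=cv2.resize(a[max(v-60,0):v+60,max(u-60,0):u+60],(460,460));w=cv2.resize(cv2.imread('pics/w4.png')[180:384,156:356],(340,346));o=np.zeros((460,800,3),np.uint8);o[:,:460]=c;o[:346,460:]=w;cv2.imwrite('pics/c4.png',o)
E
```

```text
t: 5.78
tcp_pos: [0.6328, 0.1563, 0.2178]
tool_rot: [0.556, -0.438, 0.437, -0.555]
force: [-0.0, -0.4, -1.5]
finger_gap: 0.299
[0.63275947 0.15634932 0.2177758 ] [[0.233, -0.002, 0.973], [-0.973, -0.0, 0.233], [-0.0, -1.0, -0.002]] 0.2985264070638739 [-0.01311956 -0.39925416 -1.48766389]
shift cm [ 3.65774168e+01  1.83010298e-02 -1.48296259e+01] yaw 13.46350193549027
305 169
```

View pics/c4.png

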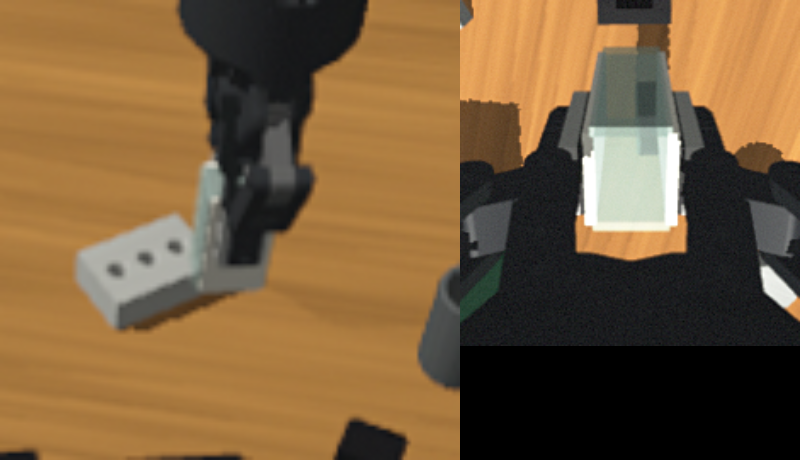

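```bash
python3 -m jog '[[[0.5,0,-0.2],0],[[2,0,-0.8],0.01],[[4.5,0,-1.8],0.02],[[7.5,0,-3],0.03],[[10.5,0,-4.2],0.04],[[13.5,0,-5.4],0.05],[[16.5,0,-6.7],0.06],[[19.5,0,-7.9],0.07],[[22.5,0,-9.1],0.08],[[25.5,0,-10.3],0.086],[[28.5,0,-11.5],0.086],[[31,0,-12.5],0.086],[[33.2,0,-13.4],0.086],[[35,0,-14.2],0.086],[[36,0,-14.6],0.086],[[36.5,0,-14.8],0.086],[[36.6,0,-14.8],0.086],[[36.6,0,-14.8],0.086],[[36.6,0,-14.8],0.086],[[36.6,0,-14.8],0.086]]'
python3 - <<'E'
from h import *
a=manip.sense();T=np.array(a['tcp_pos']);M=R.from_quat(a['tool_rot']).as_matrix();print(T,M.round(3).tolist(),a['finger_gap'],a['force'],a['q'])
s=snap('wrist','w5.png'); f=s['frame']; h=cv2.cvtColor(f,cv2.COLOR_RGB2HSV)
print(proj(s,[.5737,-.2339,.115]))
m=((h[...,0]>50)&(h[...,0]<90)&(h[...,1]>80)&(h[...,2]>50)).astype(np.uint8)
for c in cv2.findContours(m,0,2)[0]:
    if cv2.contourArea(c)<300: continue
    P=np.array([onz(s,*p[0],.142)[:2] for p in c.astype(float)],np.float32)*1000;r=cv2.minAreaRect(P);print(cv2.boundingRect(c),r)
cv2.imwrite('pics/s2.png',snap('scene')['frame'][...,::-1])
E
```

```text
t: 7.55
tcp_pos: [0.5749, -0.2327, 0.2188]
tool_rot: [-0.536, 0.461, -0.461, 0.536]
force: [0.9, -0.2, -1.5]
finger_gap: 0.301
[ 0.5748838  -0.23265448  0.21878527] [[0.15, -0.0, 0.989], [-0.989, 0.001, 0.15], [-0.001, -1.0, -0.0]] 0.3009431291452868 [ 0.9166671  -0.23582608 -1.51812828] [-5.64641101e-01  5.34907178e-01  1.45806820e+00  3.16128943e-04
  1.14911662e+00 -7.15349605e-01]
[254.46150627 194.67811745]
(226, 307, 60, 17) ((592.6043701171875, -351.7291564941406), (59.32966995239258, 20.17698860168457), 8.619657516479492)
(215, 34, 82, 81) ((559.28369140625, -131.67111206054688), (59.533748626708984, 56.127986907958984), 8.487571716308594)
```

View pics/w5.png

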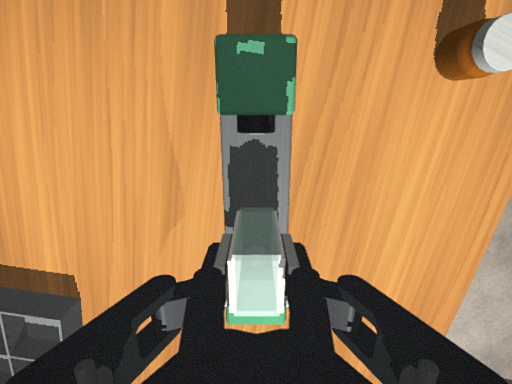

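The lamp tower seen at (256,75) puts the meter midpoint at (0.5747, -0.2346), yaw 8.5°. That agrees with the top view within 1 mm. I lower into the beam.

```bash
python3 -m jog '[[[0.1,0.5,-0.05],0],[[0.15,1.5,-0.05],0],[[0.15,2.5,-0.05],0],[[0.15,3.5,-0.05],0],[[0.15,4.5,-0.05],0],[[0.15,5.5,-0.05],0],[[0.15,6.5,-0.05],0],[[0.15,7.5,-0.05],0],[[0.15,8.5,-0.05],0],[[0.15,9.5,-0.05],0],[[0.15,10.2,-0.05],0],[[0.15,10.7,-0.05],0],[[0.15,11,-0.05],0],[[0.15,11.1,-0.05],0],[[0.15,11.1,-0.05],0],[[0.15,11.1,-0.05],0],[[0.15,11.1,-0.05],0]]'
python3 - <<'E'
from h import *
a=manip.sense();T=np.array(a['tcp_pos']);M=R.from_quat(a['tool_rot']).as_matrix();print(T,M.round(3).tolist(),a['finger_gap'],a['force'])
s=snap('scene','s3.png');w=snap('wrist','w6.png');print(proj(s,[.5743,-.2342,.115]),proj(w,[.5743,-.2342,.145]))
g=w['frame'].min(2); m=np.zeros(g.shape,np.uint8);m[190:340,210:305]=(g>225)[190:340,210:305]
ys,xs=np.where(m);P=np.array([onz(w,x,y,.145)[:2]*1000 for x,y in zip(xs,ys)],np.float32);print(cv2.minAreaRect(P))
a=cv2.imread('pics/s3.png')[110:230,40:220];c=cv2.resize(a,(450,300),interpolation=2)
b=cv2.resize(cv2.imread('pics/w6.png')[150:384,120:392],(349,300));cv2.imwrite('pics/c6.png',np.hstack([c,b]))
E
```

```text
t: 9.07
tcp_pos: [0.5748, -0.2357, 0.1084]
tool_rot: [-0.536, 0.461, -0.462, 0.536]
force: [-0.3, -0.1, -2.0]
finger_gap: 0.304
[ 0.57484782 -0.23574571  0.10837437] [[0.148, 0.001, 0.989], [-0.989, -0.001, 0.148], [0.001, -1.0, 0.001]] 0.30435755653451557 [-0.34978469 -0.06024245 -2.00577273]
[123.48996284 158.98732057] [255.1394829  282.10502968]
((575.0142822265625, -236.16940307617188), (29.86515235900879, 32.78190994262695), 8.472082138061523)
```

View pics/c6.png

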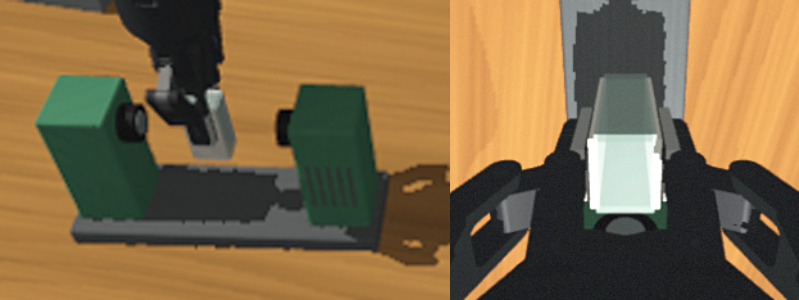

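The cell hangs between the tubes, clear of the meter. Its top is measured at (0.5750, -0.2362), yaw 8.5°, so it is within 2 mm of target. I'll let it settle and hand in.

```bash
python3 -m jog '[[[0,0,0],0],[[0,0,0],0],[[0,0,0],0],[[0,0,0],0],[[0,0,0],0],[[0,0,0],0],[[0,0,0],0],[[0,0,0],0]]' && python3 -c "
from h import *
a=manip.sense();print(a['tcp_pos'],a['qd'],a['finger_gap']);workorder.sign_off()"
```

```text
t: 9.83
tcp_pos: [0.5745, -0.2355, 0.1078]
tool_rot: [-0.536, 0.461, -0.461, 0.536]
force: [0.7, -0.1, -1.9]
finger_gap: 0.298
[ 0.57445865 -0.23552508  0.10776185] [-3.47195897e-04 -1.41462229e-03  5.80377130e-04  5.67388830e-04
 -6.14731542e-05 -1.26687455e-04] 0.29825333809081767
the job is handed in; nothing more can be done
```

I took the cell out of its stand, gripping it by its frosted faces at 28 N. It is now held upright in the air, midway between the two lens tubes. I handed the job in at about 9.8 s; the hand-in reports no verdict.

What the last checks showed:
- **Position:** the wrist picture put the cell about 2 mm from the midpoint along the light and about 1 mm sideways. Its yaw matched the meter's 8.5°.
- **Height:** the cell's centre works out at about 115 mm above the bench. That comes from the tool height and where I gripped; I did not measure it separately.
- **At rest:** the arm was still, the grip was steady at about 25.4 mm, and the wrist carried a steady 1.9 N, roughly the cell's weight.
- **Clear of the meter and bystanders:** the last pictures and force readings showed no contact with the meter. I did not re-measure the offcut, block and jar, but nothing I moved passed close to them.

No check failed. The top and wrist cameras differed by 1 to 2 mm on where the cell and meter stand.

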